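# Open the round nut tub at the packing bench

### The job

The next bags need nuts from the round blue tub. Lift its loose lid straight off by the knob and set it down gently, right way up, lying flat and fully on the square black rubber mat. Leave the tub standing where it is, and leave the square tub with its lid on alone.

Things in the scene. Friction and masses are not known exactly. Their poses are not given: they have to be found in the camera images.
- round_lid: Loose round lid, blue plastic, 0.1 to 0.2 kg, on the round tub. Origin: centre of its underside, z up. From there up: centring disc, diameter 104 mm, z 0 to 8 mm (hangs in the tub's mouth, 6 mm play all round); plate, diameter 132 mm, z 8 to 14 mm; on the axis a straight round black knob, diameter 28 mm, z 14 to 48 mm. Set on a flat surface it stands on the centring disc.
- round_tub: Round open tub of blue plastic holding nuts, 124 mm in diameter, 75 mm high, wall 4 mm, about 0.8 kg, standing loose on the table. Origin: centre of its underside, z up. The only round tub; its place among the others changes.
- mat: Square black rubber mat, 220 x 220 x 5 mm, fixed flat on the table, empty. Origin: centre of its underside, z up, x and y along its sides; its top is at z = 5 mm.
- square_lid: Bystander: the square blue lid, 118 x 118 mm, with the same knob, on a square blue tub 110 x 110 x 75 mm; the knob's top is 115 mm above the table. Origin: centre of its underside, 67 mm above the table. Leave it on.
Things that resemble listed ones, but are neither listed nor needed, are in the scene too. Leave any green look-alike of the round_lid alone. Leave any turquoise look-alike of the round_tub alone.

How it is judged:
By the outcome, as a careful person would: the job done as asked, in the order asked, and still so for the second after the job is handed in, with the robot touching nothing.
It also fails if it takes over 34 s, if anything falls off the work surface, if the arm or the gripper's body presses on something with over 40 N, if the wrist force passes 120 N, or if a joint passes its speed limit or range.

### The arm

A 7-joint arm with a two-finger parallel gripper is mounted at the origin on the work surface. World frame = base frame: x ahead of the robot, y to its left, z up, the work surface at z = 0. Lengths are in m, angles in degrees, forces in N, time in s.
With the tool pointing down it reaches from about 0.4 to 0.875 m from the base axis. Payload 6.5 kg.
Tool frame: the origin (TCP) lies at the very end of the fingers, on their centre line; the grasp point (between the pads) lies behind it (manip.hold_point_z is the z of the grasp point in the tool frame, in m); z points along the fingers, y is the line along which they close (so a half turn about z gives the same grasp; the last joint's range is limited). The gripper opens to 88 mm and grips with 3 to 60 N. Pads are 18 mm wide; open, the fingers measure 123 mm over their backs; the gripper's body (75 mm by 187 mm) begins 45 mm behind the grasp point.
Start: joints at [69.832, 30.733, -0.252, 88.115, 0.149, 61.152, -4.079], TCP at [0.183, -0.624, 0.239] pointing down, gripper open.
Joint ranges: [-154.64, 154.64], [-21.42, 123.67], [-72.66, 72.17], [13.99, 137.28], [-74.86, 254.86], [10.95, 109.41], [-158.01, 158.01]. Speed limits (degrees/s): [136.94, 136.94, 180, 180, 180, 180, 180].

### API

Orientations are given as a 3x3 rotation matrix whose columns are the frame's x, y, z axes.
In Python, from bench import telemetry, imaging, ticket, manip gives the robot as it stands.
- The arm moves only by the tool apply_moves, never from a script. Its argument "rows" is a list of rows, each a list of 7 numbers: the shift along the tool's x, y, z in m, then the turn, a rotation vector about the tool's x, y, z in degrees, then the gripper's target within -1 to 1 (fully open at 1, half-way at 0, shut at -1). In form: [[dx, dy, dz, rx, ry, rz, jaw], ...]. A call has 1 to 12 rows; each row is the pose to reach, as a shift and turn from the pose commanded when the call began, along the tool's axes at that moment; what a row does not reach only later rows make up. A row lasts 1/12 s, in which the tool goes at most 41.7 mm and 7.16 degrees, less where a joint would pass 70% of its speed; a pose out of reach is approached as far as the arm can. A call with a gripper value outside its range is refused whole. The fingers move at their own pace and stop on an object; "newtons" is the grip in N (left out, the last holds). Time passes only in rows, so rows that repeat a pose let the fingers close. It gives the time, the measured TCP pose, the force, the opening and the grip force at its end, in the units of the state.
- telemetry.sense(): the state, without advancing time (a new reading comes with each control period).
- imaging.read_camera(name): name is "side" or "top" or "wrist"; returns a dict with "frame" (384x512x3 uint8, blue, green, red), "fx", "fy", "cx", "cy" (pixels), "pose" (4x4, takes a point from camera to world coordinates). Camera axes: x right, y down, z forward; pixel columns grow to the right and rows downward; lengths in m; the calibration is good to about 2 mm. The wrist camera is an equidistant fisheye: a pixel r from the principal point sees the ray r / f radians off the axis. A picture is of the moment at which its call begins. There is no depth.
- ticket.finish_job(): hands the job in; it is judged then, once.
The state is a dict: "time": time; "joints": joint angles; "joint_velocities": joint speeds; "joint_torque": joint torques, N m; "tcp_pos": TCP position; "tool_rot": TCP orientation; "wrist_force": force on the tool from outside, world axes, zero at the start; "moment": the same for the moment, N m; "finger_gap": opening from 0.0 (shut) to 1.0 (fully open); "grasp_force": force on a finger pad.
Only numpy, scipy, OpenCV 4.12 (cv2) and the standard library are available. Lean on these libraries where they do the work, as an engineer would, in place of code of your own. Each camera call takes 0.05 s, during which the arm holds its last target. There are 200 camera calls.

## Working session

There is one attempt and no reset: what is moved stays moved. The work goes in short steps, Python scripts to look and compute and a tool call to move; the robot and the scene stay as the last step left them, time stands still between calls to the robot, and variables do not carry over. Pictures are saved under pics/ and viewed, at most 10 in all, crops included, and the job is handed in when it is done.

Besides the shell and the picture viewer there is one more tool, called in YAML: its name, and indented under it one key for each argument. apply_moves: Moves the arm, as the interface text tells. Its arguments: {"type":"object","properties":{"rows":{"type":"array"},"newtons":{"type":"number"}},"required":["rows"]}

```bash
mkdir -p pics
cat > h.py <<'E'
import numpy as np, cv2
from bench import telemetry, imaging, ticket, manip
def ray(c,u,v,fish=False):
    x=(u-c["cx"])/c["fx"]; y=(v-c["cy"])/c["fy"]
    if fish:
        r=np.hypot(x,y); d=np.array([x/r*np.sin(r),y/r*np.sin(r),np.cos(r)]) if r>0 else np.array([0,0,1.])
    else: d=np.array([x,y,1.])
    P=np.array(c["pose"]); return P[:3,3],P[:3,:3]@d
def onz(c,u,v,z,fish=False):
    o,d=ray(c,u,v,fish); return o+d*(z-o[2])/d[2]
E
python3 - <<'E'
from h import *
for n in("top","side"):
    c=imaging.read_camera(n); np.save(n,c,allow_pickle=True); cv2.imwrite(f"pics/{n}0.png",c["frame"]); print(n,c["fx"],c["cx"],c["cy"],np.round(c["pose"],3))
s=telemetry.sense(); print(s["time"],s["tcp_pos"],np.round(s["tool_rot"],3),manip.hold_point_z)
E
```

```text
top 440.41518896169464 252.67770588420697 191.34821129249232 [[ 1.30e-02 -9.90e-01  1.42e-01  3.41e-01]
 [-1.00e+00 -1.60e-02 -1.40e-02  1.00e-03]
 [ 1.60e-02 -1.42e-01 -9.90e-01  1.13e+00]
 [ 0.00e+00  0.00e+00  0.00e+00  1.00e+00]]
side 461.18323517068836 251.7550320035649 192.0395900474182 [[-0.995 -0.071  0.077  0.384]
 [-0.104  0.666 -0.739  0.777]
 [ 0.001 -0.743 -0.67   0.771]
 [ 0.     0.     0.     1.   ]]
0.1 [ 0.18309851 -0.62310848  0.23792064] [[ 0.959  0.282 -0.001]
 [ 0.282 -0.959  0.001]
 [-0.    -0.002 -1.   ]] -0.0187
```

View pics/top0.png

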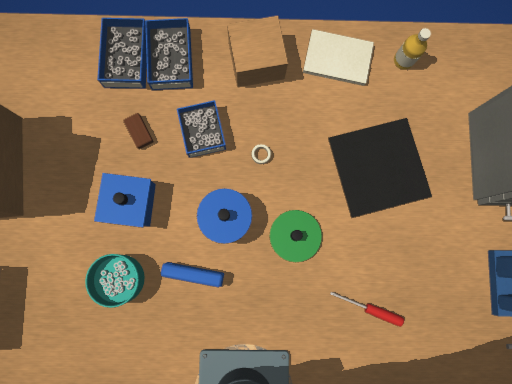

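View pics/side0.png

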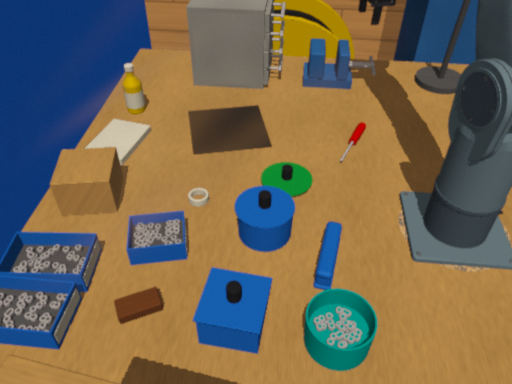

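The top view shows the round blue lid at about (224,215), its knob at (224,214), and the mat centred at about (380,167). The green lid is at (296,236) and the square tub at (124,200). The side view agrees: knob at about (265,200), mat at about (229,130).

Run:
```python
from h import *
T=np.load("top.npy",allow_pickle=True).item(); S=np.load("side.npy",allow_pickle=True).item()
def comp(c,mask,near):
    n,l,st,ce=cv2.connectedComponentsWithStats(mask.astype(np.uint8)); ok=[i for i in range(1,n) if st[i,4]>60]
    i=min(ok,key=lambda i:np.hypot(*(ce[i]-near))); return (l==i).astype(np.uint8),ce[i],st[i,4]
def parts(c,k,b,m):
    f=c["frame"].astype(int); dark=f.max(2)<60
    K=comp(c,dark,k); hsv=cv2.cvtColor(c["frame"],cv2.COLOR_BGR2HSV)
    B=comp(c,(hsv[...,0]>100)&(hsv[...,0]<125)&(hsv[...,1]>150)&(hsv[...,2]>80),b); M=comp(c,f.max(2)<(45 if c is T else 75),m)
    return K,B,M
for n,c,a in(("top",T,((224,214),(224,215),(380,167))),("side",S,((265,200),(265,215),(229,130)))):
    K,B,M=parts(c,*a)
    print(n,"knob",K[1:], "->",onz(c,*K[1],.105))
    e=cv2.fitEllipse(cv2.convexHull(cv2.findContours(B[0],0,1)[0][0])); print("lid",e,onz(c,*e[0],.081))
    r=cv2.approxPolyDP(cv2.convexHull(cv2.findContours(M[0],0,1)[0][0]),8,True)[:,0]
    w=np.array([onz(c,u,v,.005) for u,v in r]); print("mat",r.tolist(),np.round(w,3).tolist(),w.mean(0),np.linalg.norm(w-np.roll(w,1,0),axis=1))
    if n=="top": print("lid diam",np.array(e[1])/440*np.linalg.norm(onz(c,*e[0],.081)-c["pose"][:3,3]))
oT,dT=ray(T,*parts(T,(224,214),(224,215),(380,167))[0][1]);oS,dS=ray(S,*parts(S,(265,200),(265,215),(229,130))[0][1])
t=np.linalg.lstsq(np.c_[dT,-dS],oS-oT,rcond=None)[0]; print("tri",oT+t[0]*dT,oS+t[1]*dS)
```

```text
top knob (array([223.88, 214.47]), np.int32(100)) -> [0.43198264 0.05231764 0.105     ]
lid ((224.09986877441406, 215.42367553710938), (53.56727981567383, 53.672691345214844), 20.8919734954834) [0.43185325 0.05294809 0.081     ]
mat [[406, 118], [430, 195], [352, 216], [329, 138]] [[0.705, -0.421, 0.005], [0.499, -0.476, 0.005], [0.442, -0.272, 0.005], [0.647, -0.215, 0.005]] [ 0.57331765 -0.34555893  0.005     ] [0.21402258 0.21297074 0.21209163 0.21275509]
lid diam [0.12829074 0.12854319]
side knob (array([264.44382022, 199.08988764]), np.int32(178)) -> [0.43168767 0.06110408 0.105     ]
lid ((264.3923034667969, 217.4508056640625), (63.755680084228516, 65.2022476196289), 1.020849347114563) [0.42873172 0.0919441  0.081     ]
mat [[257, 106], [261, 121], [249, 133], [195, 149], [214, 111]] [[0.498, -0.47, 0.005], [0.478, -0.387, 0.005], [0.507, -0.321, 0.005], [0.647, -0.229, 0.005], [0.627, -0.427, 0.005]] [ 0.55130109 -0.36687076  0.005     ] [0.13590892 0.08523113 0.07196771 0.16789171 0.19925496]
tri [0.43267652 0.05270816 0.09722569] [0.43224417 0.05271509 0.09718745]
```

Knob at (0.432, 0.053), triangulated height 0.097; mat centre at (0.573, -0.346). Both are consistent with the sizes and the reach. I'll take a path around the base and stop above the knob.

apply_moves:
  rows:
    - [0.033,-0.018,0,0,0,0,1]
    - [0.066,-0.037,0,0,0,0,1]
    - [0.099,-0.055,0,0,0,0,1]
    - [0.132,-0.073,0,0,0,0,1]
    - [0.165,-0.092,0,0,0,0,1]
    - [0.198,-0.11,0,0,0,0,1]
    - [0.231,-0.128,0,0,0,0,1]
    - [0.264,-0.147,0,0,0,0,1]
    - [0.297,-0.165,0,0,0,0,1]
    - [0.33,-0.183,0,0,0,0,1]
    - [0.362,-0.202,0,0,0,0,1]
    - [0.395,-0.22,0,0,0,0,1]

```text
time: 1.1
tcp_pos: [0.5008, -0.2995, 0.2384]
tool_rot: [[0.959, 0.282, -0.001], [0.282, -0.959, 0.0], [-0.001, -0.0, -1.0]]
wrist_force: [0.6, -0.9, -0.7]
finger_gap: 0.998
grasp_force: 0.0
```

apply_moves:
  rows:
    - [0.003,-0.032,0.006,0,0,0,1]
    - [0.006,-0.065,0.012,0,0,0,1]
    - [0.009,-0.098,0.018,0,0,0,1]
    - [0.012,-0.13,0.025,0,0,0,1]
    - [0.015,-0.162,0.031,0,0,0,1]
    - [0.018,-0.195,0.037,0,0,0,1]
    - [0.021,-0.228,0.043,0,0,0,1]
    - [0.024,-0.26,0.05,0,0,0,1]
    - [0.027,-0.293,0.056,0,0,0,1]
    - [0.03,-0.325,0.062,0,0,0,1]
    - [0.033,-0.357,0.068,0,0,0,1]
    - [0.033,-0.357,0.068,0,0,0,1]

```text
time: 2.1
tcp_pos: [0.4292, 0.0566, 0.1699]
tool_rot: [[0.957, 0.29, -0.002], [0.29, -0.957, 0.002], [-0.001, -0.003, -1.0]]
wrist_force: [0.1, -0.5, 0.9]
finger_gap: 1.001
grasp_force: 0.0
```

Run:
```python
from h import *
s=telemetry.sense(); print(s["tcp_pos"],np.round(s["tool_rot"],3),s["wrist_force"])
c=imaging.read_camera("wrist"); cv2.imwrite("pics/w1.png",c["frame"]); np.save("w1",c,allow_pickle=True)
print(c["fx"],c["cx"],c["cy"],np.round(c["pose"],3))
hsv=cv2.cvtColor(c["frame"],cv2.COLOR_BGR2HSV); m=((hsv[...,0]>100)&(hsv[...,0]<125)&(hsv[...,1]>150)&(hsv[...,2]>80)).astype(np.uint8)
n,l,st,ce=cv2.connectedComponentsWithStats(m)
for i in range(1,n):
    if st[i,4]>500:
        p=np.argwhere(cv2.morphologyEx((l==i).astype(np.uint8),0,np.ones((2,2))))[:,::-1]; h=cv2.convexHull(p.astype(np.int32))[:,0]
        w=np.array([onz(c,u,v,.081,True)[:2] for u,v in h]); (cx,cy),r=cv2.minEnclosingCircle(w.astype(np.float32)); print(st[i],cx,cy,r)
```

```text
[0.42916321 0.0565798  0.16988714] [[ 0.957  0.29  -0.002]
 [ 0.29  -0.957  0.002]
 [-0.001 -0.003 -1.   ]] [ 0.08659989 -0.51318294  0.86636198]
297.3186396354542 257.5785488884676 192.76383844599948 [[ 0.289 -0.921 -0.26   0.496]
 [-0.957 -0.279 -0.076  0.076]
 [-0.002  0.271 -0.963  0.315]
 [ 0.     0.     0.     1.   ]]
[   0   25   95  142 8145] 0.4667670726776123 0.2922344207763672 0.08009287714958191
[  186   115   155   149 16740] 0.4326980710029602 0.0519966222345829 0.06437478214502335
[168 301  55  18 515] 0.30632293224334717 0.08277926594018936 0.025331618264317513
```

View pics/w1.png

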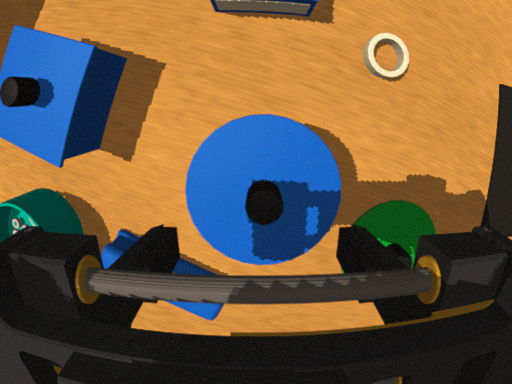

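The wrist view shows the lid's circle fit at (0.433, 0.052) (pixel centre about (263,190), knob at (264,203)), with the fingers on either side of it. The fit agrees with the top view. Next I let the arm settle and go down partway.

apply_moves:
  rows:
    - [0,0,0,0,0,0,1]
    - [0,0,0.01,0,0,0,1]
    - [0,0,0.02,0,0,0,1]
    - [0,0,0.03,0,0,0,1]
    - [0,0,0.04,0,0,0,1]
    - [0,0,0.04,0,0,0,1]
    - [0,0,0.04,0,0,0,1]
    - [0,0,0.04,0,0,0,1]

```text
time: 2.82
tcp_pos: [0.4312, 0.0506, 0.1306]
tool_rot: [[0.959, 0.282, -0.0], [0.282, -0.959, 0.0], [-0.0, -0.0, -1.0]]
wrist_force: [0.3, 0.3, -1.3]
finger_gap: 1.003
grasp_force: 0.0
```

apply_moves:
  rows:
    - [0.002,-0.001,0.008,0,0,0,1]
    - [0.002,-0.001,0.016,0,0,0,1]
    - [0.002,-0.001,0.024,0,0,0,1]
    - [0.002,-0.001,0.032,0,0,0,1]
    - [0.002,-0.001,0.039,0,0,0,1]
    - [0.002,-0.001,0.044,0,0,0,1]
    - [0.002,-0.001,0.044,0,0,0,1]
    - [0.002,-0.001,0.044,0,0,0,1]

```text
time: 3.48
tcp_pos: [0.4326, 0.0522, 0.0864]
tool_rot: [[0.959, 0.282, -0.001], [0.282, -0.959, -0.0], [-0.001, -0.0, -1.0]]
wrist_force: [1.1, -0.1, -0.1]
finger_gap: 1.002
grasp_force: 0.0
```

apply_moves:
  rows:
    - [0,0,0,0,0,0,0.3]
    - [0,0,0,0,0,0,0]
    - [0,0,0,0,0,0,-0.2]
    - [0,0,0,0,0,0,-0.4]
    - [0,0,0,0,0,0,-0.6]
    - [0,0,0,0,0,0,-1]
    - [0,0,0,0,0,0,-1]
    - [0,0,0,0,0,0,-1]
    - [0,0,0,0,0,0,-1]
    - [0,0,0,0,0,0,-1]
  newtons: 20

```text
time: 4.32
tcp_pos: [0.4328, 0.0522, 0.0867]
tool_rot: [[0.959, 0.282, -0.0], [0.282, -0.959, 0.0], [-0.0, -0.0, -1.0]]
wrist_force: [0.3, -0.1, 0.4]
finger_gap: 0.307
grasp_force: 20.0
```

The fingers are holding at 27 mm with 20 N, which matches the knob. Now I lift straight up.

apply_moves:
  rows:
    - [0,0,-0.003,0,0,0,-1]
    - [0,0,-0.008,0,0,0,-1]
    - [0,0,-0.014,0,0,0,-1]
    - [0,0,-0.022,0,0,0,-1]
    - [0,0,-0.032,0,0,0,-1]
    - [0,0,-0.044,0,0,0,-1]
    - [0,0,-0.056,0,0,0,-1]
    - [0,0,-0.068,0,0,0,-1]
    - [0,0,-0.08,0,0,0,-1]
    - [0,0,-0.09,0,0,0,-1]
    - [0,0,-0.097,0,0,0,-1]
    - [0,0,-0.1,0,0,0,-1]
  newtons: 25

```text
time: 5.32
tcp_pos: [0.4334, 0.0522, 0.188]
tool_rot: [[0.959, 0.282, 0.002], [0.282, -0.959, 0.0], [0.002, 0.0, -1.0]]
wrist_force: [-0.5, -0.4, -1.6]
finger_gap: 0.307
grasp_force: 25.0
```

Run:
```python
from h import *
c=imaging.read_camera("side"); cv2.imwrite("pics/s2.png",c["frame"][100:320,130:420])
s=telemetry.sense(); print(s["tcp_pos"],s["wrist_force"],s["moment"],s["finger_gap"],s["grasp_force"])
```

```text
[0.43337761 0.05225335 0.18792681] [ 0.20151089 -0.00214631 -1.62745996] [-0.03347019 -0.04063449 -0.00194826] 0.3057575478720811 24.999999264255166
```

View pics/s2.png

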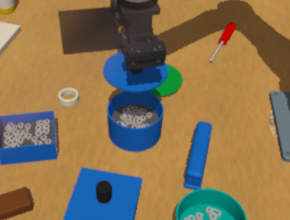

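The lid is held and level at about (135,70) in the crop, and the open tub with its nuts stands in place at (135,120). Now I carry the lid to the mat.

apply_moves:
  rows:
    - [0,0.004,0,0,0,0,-1]
    - [0.001,0.012,0,0,0,0,-1]
    - [0.001,0.024,0,0,0,0,-1]
    - [0.002,0.04,0,0,0,0,-1]
    - [0.003,0.06,0,0,0,0,-1]
    - [0.004,0.082,0,0,0,0,-1]
    - [0.006,0.106,0,0,0,0,-1]
    - [0.007,0.131,0,0,0,0,-1]
    - [0.008,0.156,0,0,0,0,-1]
    - [0.009,0.181,0,0,0,0,-1]
    - [0.011,0.206,0,0,0,0,-1]
    - [0.012,0.231,0,0,0,0,-1]

```text
time: 6.37
tcp_pos: [0.5092, -0.1681, 0.1858]
tool_rot: [[0.96, 0.281, -0.002], [0.281, -0.96, 0.0], [-0.002, -0.001, -1.0]]
wrist_force: [0.2, 1.1, -1.2]
finger_gap: 0.31
grasp_force: 25.0
```

apply_moves:
  rows:
    - [0.001,0.025,0,0,0,0,-1]
    - [0.002,0.05,0,0,0,0,-1]
    - [0.004,0.075,0,0,0,0,-1]
    - [0.005,0.1,0,0,0,0,-1]
    - [0.006,0.123,0,0,0,0,-1]
    - [0.008,0.143,0,0,0,0,-1]
    - [0.009,0.16,0,0,0,0,-1]
    - [0.009,0.173,0,0,0,0,-1]
    - [0.01,0.182,0,0,0,0,-1]
    - [0.01,0.188,0,0,0,0,-1]
    - [0.01,0.19,0,0,0,0,-1]
    - [0.01,0.19,0,0,0,0,-1]

```text
time: 7.37
tcp_pos: [0.5724, -0.3456, 0.1862]
tool_rot: [[0.959, 0.282, -0.001], [0.282, -0.959, 0.0], [-0.001, -0.001, -1.0]]
wrist_force: [-1.1, -0.4, -2.1]
finger_gap: 0.313
grasp_force: 25.0
```

apply_moves:
  rows:
    - [0,0,0.004,0,0,0,-1]
    - [0,0,0.012,0,0,0,-1]
    - [0,0,0.024,0,0,0,-1]
    - [0,0,0.038,0,0,0,-1]
    - [0,0,0.052,0,0,0,-1]
    - [0,0,0.066,0,0,0,-1]
    - [0,0,0.08,0,0,0,-1]
    - [0,0,0.093,0,0,0,-1]
    - [0,0,0.104,0,0,0,-1]
    - [0,0,0.112,0,0,0,-1]
    - [0,0,0.115,0,0,0,-1]
    - [0,0,0.115,0,0,0,-1]

```text
time: 8.37
tcp_pos: [0.5723, -0.3454, 0.0708]
tool_rot: [[0.959, 0.282, -0.001], [0.282, -0.959, 0.001], [-0.001, -0.001, -1.0]]
wrist_force: [-0.1, -0.1, -1.9]
finger_gap: 0.308
grasp_force: 25.0
```

Run:
```python
from h import *
c=imaging.read_camera("side"); d=imaging.read_camera("wrist"); cv2.imwrite("pics/s3.png",np.hstack([cv2.resize(c["frame"][60:220,150:350],(400,320)),cv2.resize(d["frame"],(400,320))]))
s=telemetry.sense(); print(s["time"],s["tcp_pos"],s["wrist_force"],s["moment"],s["finger_gap"],s["grasp_force"])
```

```text
8.4667 [ 0.57309411 -0.34580575  0.07223628] [-0.43844212  1.17135992 -1.0444905 ] [-0.00603766 -0.03854501  0.03819616] 0.30473296048646353 25.00001330394298
```

View pics/s3.png

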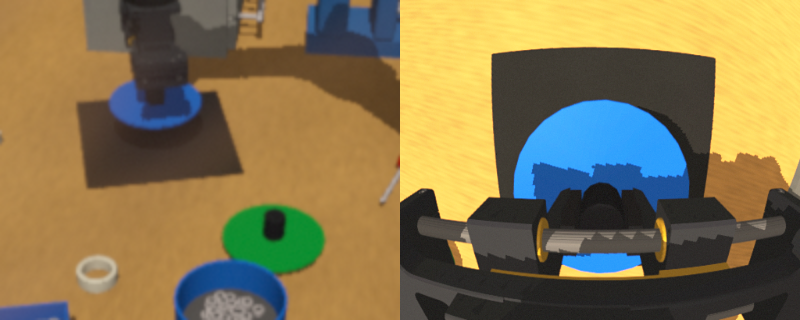

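The lid hangs level above the middle of the mat (side crop (155,105); wrist crop centre about (600,190)). I expect contact at TCP z of about 0.0245, so I go down slowly and watch the force.

apply_moves:
  rows:
    - [0,0,0.003,0,0,0,-1]
    - [0,0,0.008,0,0,0,-1]
    - [0,0,0.014,0,0,0,-1]
    - [0,0,0.02,0,0,0,-1]
    - [0,0,0.026,0,0,0,-1]
    - [0,0,0.032,0,0,0,-1]
    - [0,0,0.037,0,0,0,-1]
    - [0,0,0.04,0,0,0,-1]
    - [0,0,0.042,0,0,0,-1]
    - [0,0,0.043,0,0,0,-1]
    - [0,0,0.043,0,0,0,-1]
    - [0,0,0.043,0,0,0,-1]

```text
time: 9.47
tcp_pos: [0.5728, -0.3457, 0.0289]
tool_rot: [[0.959, 0.282, 0.0], [0.282, -0.959, -0.0], [0.0, 0.0, -1.0]]
wrist_force: [0.8, -0.6, -0.8]
finger_gap: 0.309
grasp_force: 25.0
```

apply_moves:
  rows:
    - [0,0,0.0005,0,0,0,-1]
    - [0,0,0.001,0,0,0,-1]
    - [0,0,0.0015,0,0,0,-1]
    - [0,0,0.002,0,0,0,-1]
    - [0,0,0.0025,0,0,0,-1]
    - [0,0,0.003,0,0,0,-1]
    - [0,0,0.0032,0,0,0,-1]
    - [0,0,0.0032,0,0,0,-1]

```text
time: 10.13
tcp_pos: [0.5726, -0.3455, 0.0254]
tool_rot: [[0.959, 0.282, -0.0], [0.282, -0.959, 0.0], [-0.0, -0.0, -1.0]]
wrist_force: [-0.8, -0.1, -1.6]
finger_gap: 0.306
grasp_force: 25.0
```

apply_moves:
  rows:
    - [0,0,0.0003,0,0,0,-1]
    - [0,0,0.0006,0,0,0,-1]
    - [0,0,0.0009,0,0,0,-1]
    - [0,0,0.0012,0,0,0,-1]
    - [0,0,0.0012,0,0,0,-1]
    - [0,0,0.0012,0,0,0,-1]

```text
time: 10.63
tcp_pos: [0.5727, -0.3456, 0.0247]
tool_rot: [[0.959, 0.282, 0.0], [0.282, -0.959, -0.0], [0.0, 0.0, -1.0]]
wrist_force: [-2.4, 1.3, 4.5]
finger_gap: 0.308
grasp_force: 25.0
```

Contact: the vertical force went from about -1.6 to +4.5 N. Now I open gently and rise.

apply_moves:
  rows:
    - [0,0,0,0,0,0,-0.38]
    - [0,0,0,0,0,0,-0.35]
    - [0,0,0,0,0,0,-0.3]
    - [0,0,0,0,0,0,-0.2]
    - [0,0,0,0,0,0,-0.1]
    - [0,0,0,0,0,0,0.1]
    - [0,0,0,0,0,0,0.3]
    - [0,0,0,0,0,0,0.6]
    - [0,0,0,0,0,0,0.8]
    - [0,0,0,0,0,0,0.8]
    - [0,0,0,0,0,0,0.8]
  newtons: 5

```text
time: 11.55
tcp_pos: [0.5726, -0.3456, 0.0243]
tool_rot: [[0.959, 0.282, -0.0], [0.282, -0.959, -0.0], [-0.0, 0.0, -1.0]]
wrist_force: [-0.0, 0.5, 0.5]
finger_gap: 0.876
grasp_force: 0.0
```

apply_moves:
  rows:
    - [0,0,-0.004,0,0,0,0.8]
    - [0,0,-0.01,0,0,0,0.8]
    - [0,0,-0.02,0,0,0,0.8]
    - [0,0,-0.032,0,0,0,0.8]
    - [0,0,-0.046,0,0,0,0.8]
    - [0,0,-0.062,0,0,0,0.8]
    - [0,0,-0.078,0,0,0,0.8]
    - [0,0,-0.094,0,0,0,0.8]
    - [0,0,-0.108,0,0,0,0.8]
    - [0,0,-0.115,0,0,0,0.8]
    - [0,0,-0.12,0,0,0,0.8]
    - [0,0,-0.12,0,0,0,0.8]

```text
time: 12.55
tcp_pos: [0.5732, -0.3458, 0.1456]
tool_rot: [[0.959, 0.282, 0.002], [0.282, -0.959, -0.001], [0.001, 0.001, -1.0]]
wrist_force: [-1.1, 0.9, 0.5]
finger_gap: 0.9
grasp_force: 0.0
```

Run:
```python
from h import *
c=imaging.read_camera("side"); d=imaging.read_camera("wrist"); cv2.imwrite("pics/s4.png",np.hstack([cv2.resize(c["frame"][60:300,130:430],(400,320)),cv2.resize(d["frame"],(400,320))]))
s=telemetry.sense(); print(s["time"],s["tcp_pos"],s["wrist_force"],s["finger_gap"],s["grasp_force"])
```

```text
12.65 [ 0.57226519 -0.34536391  0.1437835 ] [-0.50298512  0.60313586  0.64097713] 0.9007789169998791 0.0
```

View pics/s4.png

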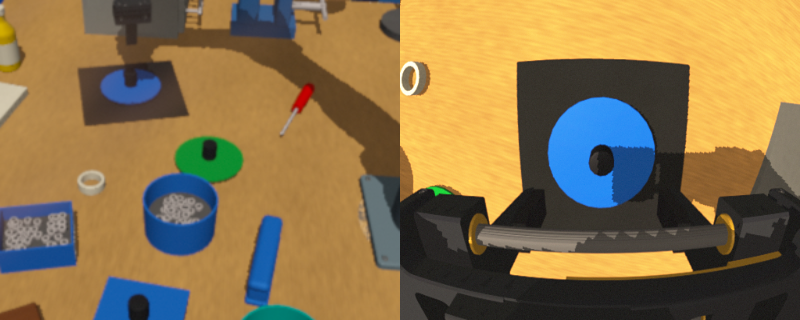

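The lid lies flat, knob up, in the middle of the mat (side crop (130,85), wrist crop (602,152)). The tub stands in place at (180,210) and the gripper is clear of everything.

```bash
python3 -c "from bench import ticket; print(ticket.finish_job())"
```

```text
the job is handed in; nothing more can be done
None
```

The round lid lies flat and right way up in the middle of the mat, the round tub still stands where it was with its nuts open, nothing else was touched, and the job was handed in at about 12.7 s.

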